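# Pin the safety rule against a dental model with the spring plunger

## Task

Lay the aluminium safety rule flat on the marking stand, roughly centred on the plaster model, slid in under the plunger's raised foot until its working edge is flush along the model's straight face, and let go of it. Then press the plunger's knob down 18 mm, so that the foot pins the rule, and finish while still holding the knob there, so that I can scribe the cutting line. Leave the other things on the bench where they are.

Things in the scene. Friction and masses are not known exactly. Their poses are not given: they have to be found in the camera images.
- stand: Marking stand, fixed: steel plate 8 mm thick (x +-107, y -135 to +115 mm) carrying a plaster dental model with a horseshoe of teeth. Origin on the bench (z = 0) under the middle of the model's straight vertical face; x points into the model, y along the face, z up. The rule goes on the free plate at x < 0. A grey post and overhead arm (y -102 to -74, z 62 to 80 mm) carry the plunger.
- model_face (a point): Foot of the model's straight face, mid-width, on top of the plate (8 mm above the bench). The model's base is 100 mm wide (stand y -50 to +50), 62 mm deep (stand x 0 to 62); its top is 24 mm, its teeth (19 mm or more behind the face) 37 mm above the bench.
- rule: Aluminium safety rule, 0.2 to 0.4 kg: strip 72 mm wide, 240 mm long (y), 4 mm thick, with an off-centre grip ridge 12 mm wide, 200 mm long, top 30 mm above the underside. Origin on the underside, under the ridge's middle; x points to the working edge, 58 mm from the ridge's centre line (other edge at x = -14 mm). Starts flat with x within 0.5 rad of world +x; properly laid, its x is along the stand's x.
- edge_left (a point): Point on the rule's working edge, 45 mm from its middle, on its +y side, 2 mm above the underside.
- edge_right (a point): Point on the rule's working edge, 45 mm from its middle, on its -y side, 2 mm above the underside.
- knob_top (a point): Centre of the top of the plunger's round black knob (36 mm across, 16 mm thick), which is pressed straight down; 124 mm above the bench when up, at x = -15, y = -88 mm in the stand's frame. It goes down with the knob.
- plunger (a joint): Travel of the plunger in m: 0 when up, growing as it is pressed, 0.024 at the stop; a spring returns it. It takes about 2 N to start and 0.3 N per mm; from 12 mm on, when the foot meets a rule lying on the plate, 1 N more and 1 N per mm more: about 14 N at 18 mm.
- foot: The plunger's sprung foot, 18 mm across; origin at its underside, when up 16 mm over the plate, 12 mm over a rule lying on it. Over stand x -24 to -6, y -97 to -79 mm: the rule cannot be lowered straight into place, but is set down with its working edge over 24 mm (better 40) in front of the face and slid in under the foot.
- die: Bystander: small plaster tooth die, 22 mm wide, 27 mm high, standing on the base plate beside the model. Origin at its underside.
- jar: Bystander: closed jar, 64 mm wide, 75 mm high. Origin at its underside.
- cup: Bystander: rubber mixing bowl, 72 mm wide, 50 mm high. Origin at its underside.
- spatula: Bystander: spatula, 170 mm long, lying flat. Origin at the middle of its underside.
- brush: Bystander: brush, 160 mm long, lying flat. Origin at the middle of its underside.
- burstand: Bystander: aluminium block 50 x 80 x 20 mm with upright burs, 46 mm high in all. Origin at its underside.
- screwdriver: Bystander: screwdriver, 150 mm long, lying flat. Origin at the middle of its underside.

How it is judged:
On the way, in this order (a step that is already met when the one before it is completed fails the run):
1. the rule lies flat on the plate, flush against the model's face and let go, with the plunger still up (x of each of edge_left, edge_right in the frame of stand above -0.002 m and y of rule in the frame of stand between -0.02 and 0.02 m and x of rule in the frame of stand below -0.05 m and height (world z) of rule between 0.005 and 0.0105 m and angle between rule's own z axis and vertical below 0.03 rad and linear speed of rule below 0.02 m/s and contact force between each of the arm, the fingers and rule below 0.3 N and value of joint plunger below 0.005 m), for 0.2 s.
2. the plunger is pressed 18 mm (+-3) and its foot bears on the rule (value of joint plunger between 0.015 and 0.021 m and velocity of joint plunger between -0.01 and 0.01 m/s and contact force between foot and rule above 2 N and contact force between any of the fingers, the arm and anything else above 4 N), for 0.3 s.
At the end, for the whole second after the job is handed in: Rule flat, still and untouched on the plate, both edge points within 2 mm of the face, ridge away from the model, centred within 20 mm along the face; the robot holds the plunger still at 15 to 21 mm, the foot pressing the rule with over 2 N (all of step 2 and x of each of edge_left, edge_right in the frame of stand above -0.002 m and y of rule in the frame of stand between -0.02 and 0.02 m and x of rule in the frame of stand below -0.05 m and height (world z) of rule between 0.005 and 0.0105 m and angle between rule's own z axis and vertical below 0.03 rad and linear speed of rule below 0.02 m/s and contact force between each of the arm, the fingers and rule below 0.3 N); the arm keeps its last pose, push and grip.
It fails at once if a bystander is disturbed (moved over 25 mm) (distance of any of die, jar, cup, spatula, brush, burstand, screwdriver from where it was at the start of the episode above 0.025 m).
It also fails if it takes over 48 s, if anything falls off the work surface, if the arm or the gripper's body presses on something with over 40 N, if the wrist force passes 120 N, or if a joint passes its speed limit or range.

## Robot

A 6-joint arm with a two-finger parallel gripper is mounted at the origin on the work surface. World frame = base frame: x ahead of the robot, y to its left, z up, the work surface at z = 0. Lengths are in m, angles in rad, forces in N, time in s.
With the tool pointing down it reaches from about 0.375 to 0.975 m from the base axis. Payload 3.8 kg.
Tool frame: the origin (TCP) lies on the centre line of the jaws, within the pads' length; the fingertips stand 22 mm ahead of it and the grasp point (between the pads) lies 3 mm ahead of it; z points along the fingers, x is the direction in which the jaws open and shut, and the axes are right-handed (so a half turn about z gives the same grasp; the last joint's range is limited). The gripper opens to 85 mm and grips with 20 to 120 N. Pads are 22 mm wide; open, the fingers measure 114 mm over their backs; the gripper's body (76 mm by 85 mm) begins 54 mm behind the grasp point. The pads swing forward as they close: fully open they stand 13 mm farther back than shut.
Start: joints at [-1.192, 0.264, 1.604, -0, 1.274, -0.037], TCP at [0.273, -0.617, 0.253] pointing down, gripper open.
Joint ranges: [-2.63, 2.63], [-0.94, 2.18], [0.31, 2.57], [-1.31, 4.45], [0, 2.66], [-2.55, 2.55]. Speed limits (rad/s): [2.57, 2.57, 3.14, 3.14, 3.14, 3.14].

## Interface

Orientations are given as a rotation vector (axis times angle).
In Python, from workcell import bot, viewer gives the robot as it stands.
- The arm moves only by the tool move_arm, never from a script. Its argument "series" is text: rows parted by semicolons, each of 7 numbers parted by spaces: the turn, a rotation vector about the tool's x, y, z scaled (see below), then the shift along the tool's x, y, z scaled (see below), then the opening, from -1 (shut) to 1 (fully open). A call has exactly 8 rows; each row is the pose to reach, as a shift and turn from the pose commanded when the call began, along the tool's axes at that moment; what a row does not reach only later rows make up. The controller multiplies each number of a shift by 100 mm and each number of a turn by 120 degrees. A row lasts 1/10 s, in which the tool goes at most 50 mm and 8.59 degrees, less where a joint would pass 70% of its speed; a pose out of reach is approached as far as the arm can. A call with a number of a shift or a turn outside -1 to 1 is refused whole. A call with a gripper value outside its range is refused whole. The fingers move at their own pace and stop on an object; "squeeze" is the grip in N (left out, the last holds). Time passes only in rows, so rows that repeat a pose let the fingers close, or fill a call up. It gives the time, the measured TCP pose, the force and the opening at its end, in the units of the state.
- bot.read_state(): the state, without advancing time (a new reading comes with each control period).
- viewer.read_camera(name): name is "scene" or "top"; returns a dict with "pixels" (480x640x3 uint8, red, green, blue), "K" (3x3 intrinsics, pixels), "world_to_cam" (4x4, takes a point from world to camera coordinates). Camera axes: x right, y up, looking along -z (the intrinsics and any distortion apply to the point x, -y, -z); pixel columns grow to the right and rows downward; lengths in m; the calibration is good to about 2 mm. A picture is of the moment at which its call begins. There is no depth.
- bot.finish_job(): hands the job in, once; it reports no verdict.
The state is a dict: "time": time; "q": joint angles; "joint_vel": joint speeds; "joint_torque": joint torques, N m; "tool_pos": TCP position; "tcp_rot": TCP orientation; "wrist_force": force on the tool from outside, world axes, zero at the start; "torque": the same for the moment, N m; "width": opening from 0.0 (shut) to 1.0 (fully open).
Only numpy, scipy, OpenCV 4.12 (cv2) and the standard library are available. Lean on these libraries where they do the work, as an engineer would, in place of code of your own. Each camera call takes 0.05 s, during which the arm holds its last target.

## Working session

There is one attempt and no reset: what is moved stays moved. The work goes in short steps, Python scripts to look and compute and a tool call to move; the robot and the scene stay as the last step left them, time stands still between calls to the robot, and variables do not carry over. Pictures are saved under pics/ and viewed, and the job is handed in when it is done.

Besides the shell and the picture viewer there is one more tool, called after "Call:" by a JSON object that holds its "op" and its "data", one argument or row to a line. move_arm: Moves the arm, as the interface text tells. Its arguments: {"type":"object","properties":{"series":{"type":"string"},"squeeze":{"type":"number"}},"required":["series"]}

```bash
mkdir -p pics; ls; python3 - <<'E'
from workcell import bot, viewer
import cv2, numpy as np
print(bot.read_state())
for n in ("scene","top"):
    d=viewer.read_camera(n)
    cv2.imwrite(f"pics/{n}0.png",d["pixels"][:,:,::-1])
    print(n,[k for k in d],np.round(d["K"],2).tolist(),np.round(d["world_to_cam"],4).tolist())
E
```

```text
pics
{'time': 0.0, 'q': array([-1.19188255e+00,  2.64751128e-01,  1.60537593e+00, -2.89299037e-06,
        1.27371374e+00, -3.69100239e-02]), 'joint_vel': array([ 0.00048438,  0.00037846, -0.00035008, -0.00161063,  0.00181265,
       -0.00024728]), 'joint_torque': array([ 1.14074286e-03, -5.15108871e+01, -3.67315793e+01,  2.53407006e-04,
        1.28214707e-02, -2.31199192e-05]), 'tool_pos': array([ 0.27239888, -0.61684402,  0.2519623 ]), 'tcp_rot': array([-2.63106012,  1.71434877,  0.00288688]), 'wrist_force': array([-0.54047931,  1.41244817, -1.00826928]), 'torque': array([-0.04007446, -0.03563489,  0.04071351]), 'width': 1.0046739069945432}
scene ['pixels', 'K', 'world_to_cam'] [[602.51, 0.0, 319.77], [0.0, 602.51, 226.68], [0.0, 0.0, 1.0]] [[0.8186, 0.574, 0.0191, -0.438], [-0.3449, 0.4647, 0.8155, 0.1123], [0.4593, -0.6742, 0.5784, -1.5451], [0.0, 0.0, 0.0, 1.0]]
top ['pixels', 'K', 'world_to_cam'] [[592.87, 0.0, 324.51], [0.0, 592.87, 234.98], [0.0, 0.0, 1.0]] [[-0.0163, -0.9999, 0.0057, 0.0026], [0.9913, -0.0154, 0.1307, -0.5703], [-0.1306, 0.0078, 0.9914, -1.3906], [0.0, 0.0, 0.0, 1.0]]
```

View pics/scene0.png

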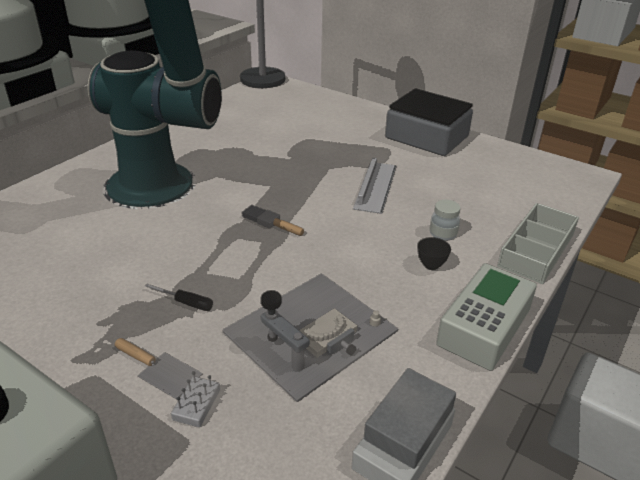

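View pics/top0.png

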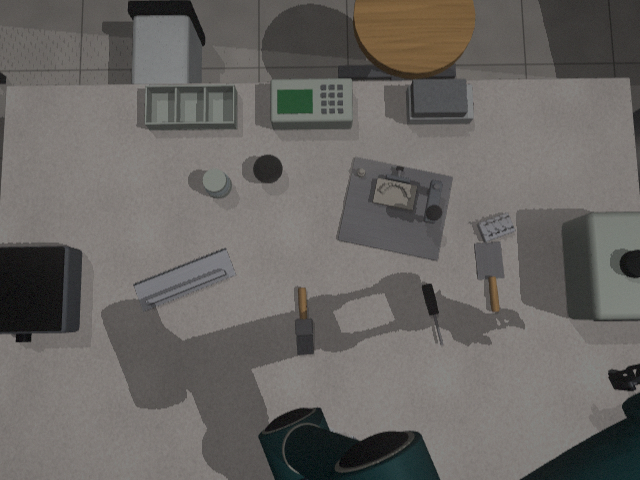

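```bash
python3 - <<'E'
import cv2
t=cv2.imread("pics/top0.png"); 
cv2.imwrite("pics/t_stand.png",cv2.resize(t[145:270,325:465],None,fx=5,fy=4.8,interpolation=cv2.INTER_CUBIC)[:600])
cv2.imwrite("pics/t_rule.png",cv2.resize(t[240:315,125:245],None,fx=6,fy=6,interpolation=cv2.INTER_CUBIC))
E
```

```text
(no output)
```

View pics/t_stand.png

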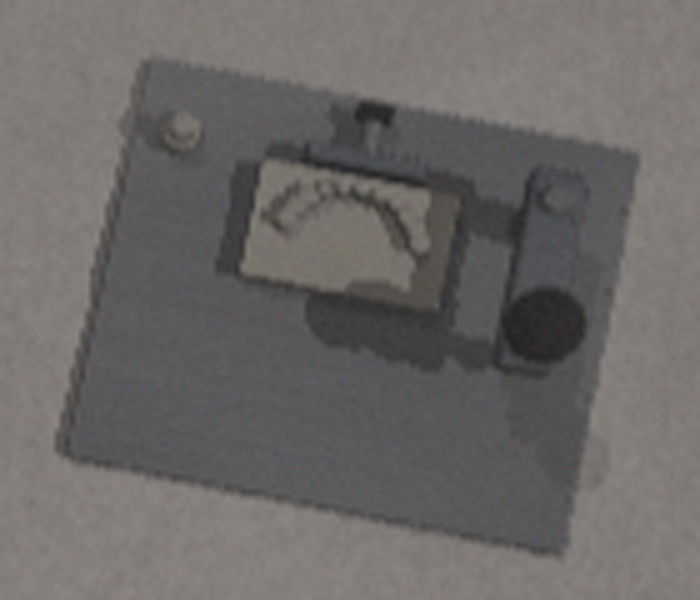

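View pics/t_rule.png

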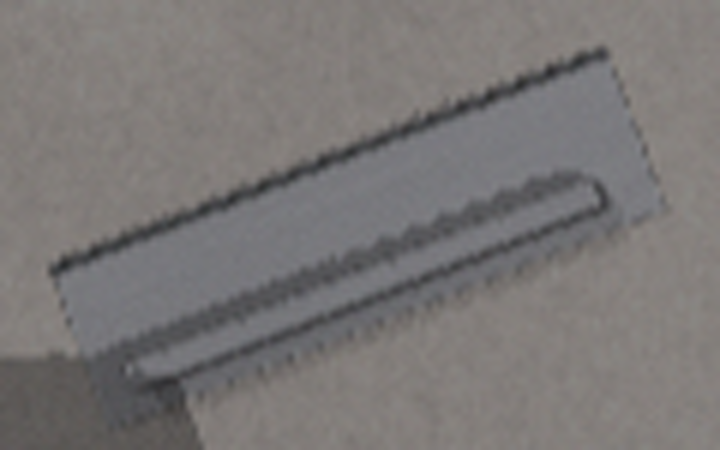

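```bash
cat > h.py <<'E'
from workcell import bot, viewer
import cv2, numpy as np
from scipy.spatial.transform import Rotation as R
def ray(d,uv,z):
    K,T=d["K"],d["world_to_cam"]
    uv=np.atleast_2d(uv).astype(float)
    r=np.c_[(uv[:,0]-K[0,2])/K[0,0],-(uv[:,1]-K[1,2])/K[1,1],-np.ones(len(uv))]@T[:3,:3]
    c=-T[:3,:3].T@T[:3,3]
    return c+r*((z-c[2])/r[:,2])[:,None]
def proj(d,p):
    p=np.atleast_2d(p); c=p@d["world_to_cam"][:3,:3].T+d["world_to_cam"][:3,3]
    return np.c_[d["K"][0,0]*c[:,0]/-c[:,2]+d["K"][0,2], d["K"][1,1]*-c[:,1]/-c[:,2]+d["K"][1,2]]
def quad(d,roi,z,seed,thr=6):
    """fit rectangle of bluish grey in roi (x0,y0,x1,y1); returns 4 world corners by line fits at plane z"""
    im=cv2.GaussianBlur(d["pixels"],(3,3),0).astype(int); m=((im[:,:,2]-im[:,:,0])>thr).astype(np.uint8)*255
    k=np.zeros_like(m); x0,y0,x1,y1=roi; k[y0:y1,x0:x1]=m[y0:y1,x0:x1]
    k=cv2.morphologyEx(k,cv2.MORPH_CLOSE,np.ones((5,5)))
    cs,_=cv2.findContours(k,cv2.RETR_EXTERNAL,cv2.CHAIN_APPROX_NONE)
    c=max(cs,key=cv2.contourArea)
    w=ray(d,c[:,0,:],z)[:,:2]
    box=cv2.boxPoints(cv2.minAreaRect(w.astype(np.float32)))
    lines=[]
    for i in range(4):
        a,b=box[i],box[(i+1)%4]; L=np.linalg.norm(b-a); t=(b-a)/L; n=np.array([-t[1],t[0]])
        s=(w-a)@t; e=(w-a)@n
        q=w[(abs(e)<0.008)&(s>.08*L)&(s<.92*L)]
        vx,vy,px,py=cv2.fitLine(q.astype(np.float32),cv2.DIST_HUBER,0,.001,.001).ravel()
        lines.append((np.array([px,py]),np.array([vx,vy])))
    P=[]
    for i in range(4):
        (p,u),(q,v)=lines[i],lines[(i+1)%4]
        s=np.linalg.solve(np.c_[u,-v],q-p); P.append(p+u*s[0])
    return np.array(P),k
E
python3 - <<'E'
from h import *
d=viewer.read_camera("top")
im=d["pixels"].astype(int); 
for n,(x,y) in dict(bench=(300,230),plate=(380,235),rule=(180,275),shadow=(140,330)).items(): print(n,im[y-2:y+3,x-2:x+3].mean((0,1)))
for nm,roi,z in (("plate",(325,145,465,270),.008),("rule",(125,240,245,315),.004)):
    P,k=quad(d,roi,z,None); cv2.imwrite(f"pics/m_{nm}.png",k)
    print(nm,np.round(P,4).tolist(), [round(float(np.linalg.norm(P[i]-P[i-1])),4) for i in range(4)],[round(float(np.degrees(np.arctan2(*(P[i]-P[i-1])[::-1]))),2) for i in range(4)],P.mean(0))
E
```

```text
bench [134.88 130.44 126.36]
plate [92.4  90.96 92.76]
rule [120.6  120.56 124.88]
shadow [90.68 87.2  85.08]Traceback (most recent call last):
  File "<stdin>", line 6, in <module>
  File "h.py", line 19, in quad
    c=max(cs,key=cv2.contourArea)
ValueError: max() iterable argument is empty
```

```bash
python3 - <<'E'
from h import *
d=viewer.read_camera("top")
for nm,roi,z in (("plate",(325,145,465,270),.008),("rule",(125,240,245,315),.004)):
    P,k=quad(d,roi,z,None,-3); cv2.imwrite(f"pics/m_{nm}.png",cv2.resize(k[roi[1]:roi[3],roi[0]:roi[2]],None,fx=4,fy=4))
    print(nm,np.round(P,4).tolist(), [round(float(np.linalg.norm(P[i]-P[i-1])),4) for i in range(4)],[round(float(np.degrees(np.arctan2(*(P[i]-P[i-1])[::-1]))),2) for i in range(4)],P.mean(0))
E
```

```text
plate [[0.7160999774932861, -0.326200008392334], [0.767300009727478, -0.08640000224113464], [0.5636000037193298, -0.039000000804662704], [0.5094000101089478, -0.2800999879837036]] [0.2118, 0.2452, 0.2091, 0.2471] [-12.58, 77.96, 166.91, -102.68] [ 0.6391162  -0.18294758]
rule [[0.4812000095844269, 0.21279999613761902], [0.5471000075340271, 0.23810000717639923], [0.46209999918937683, 0.460999995470047], [0.3953999876976013, 0.435699999332428]] [0.2389, 0.0706, 0.2386, 0.0713] [-68.96, 20.97, 110.88, -159.23] [0.47144163 0.33689135]
```

View pics/m_plate.png

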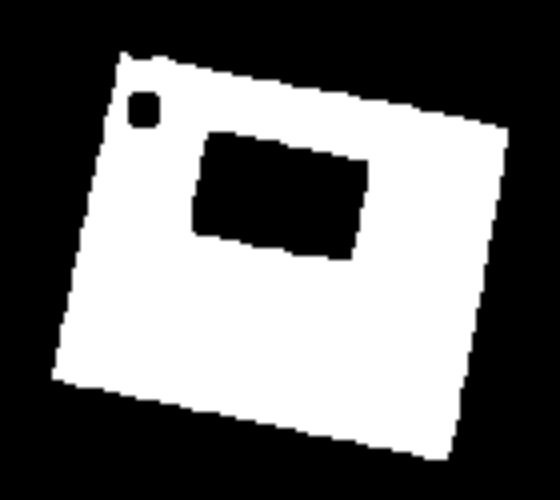

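View pics/m_rule.png

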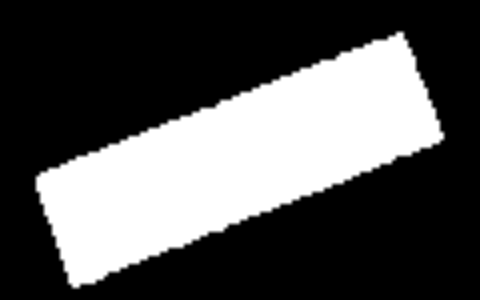

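```bash
python3 - <<'E'
from h import *
d=viewer.read_camera("top"); s=viewer.read_camera("scene")
print("cam", -d["world_to_cam"][:3,:3].T@d["world_to_cam"][:3,3])
th=np.radians(-12.7); o=np.array([.6413,-.1732]); X=np.array([np.cos(th),np.sin(th)]); Y=np.array([-np.sin(th),np.cos(th)])
W=lambda x,y,z: np.r_[o+x*X+y*Y,z]
pts=[W(0,-50,0) if 0 else W(0,-.05,.024),W(0,.05,.024),W(.062,.05,.024),W(.062,-.05,.024),W(-.015,-.088,.124),W(-.107,-.135,.008),W(-.107,.115,.008),W(.107,.115,.008),W(.107,-.135,.008),W(0,-.05,.008),W(0,.05,.008)]
tr=np.radians(20.9); ro=np.array([.4509,.3290]); RX=np.array([np.cos(tr),np.sin(tr)]); RY=np.array([-np.sin(tr),np.cos(tr)])
V=lambda x,y,z: np.r_[ro+x*RX+y*RY,z]
pr=[V(.058,.12,.004),V(.058,-.12,.004),V(-.014,.12,.004),V(-.014,-.12,.004),V(0,.1,.03),V(0,-.1,.03)]
for n,c,rois in (("t",d,((325,145,465,270),(125,240,245,315))),("s",s,((215,265,405,405),(340,150,400,220)))):
    for j,r in enumerate(rois):
        f=5; im=cv2.resize(c["pixels"][r[1]:r[3],r[0]:r[2],::-1],None,fx=f if j or n=="t" else 4,fy=f if j or n=="t" else 4,interpolation=cv2.INTER_CUBIC)
        f=im.shape[1]/(r[2]-r[0])
        for p in proj(c,np.array(pts+pr)):
            q=((p-[r[0],r[1]]+.5)*f); cv2.circle(im,(int(q[0]),int(q[1])),2,(0,0,255),-1)
        cv2.imwrite(f"pics/ov_{n}{j}.png",im[:600,:800])
E
```

```text
cam [0.38376143 0.00466046 1.45318483]
```

View pics/ov_t0.png

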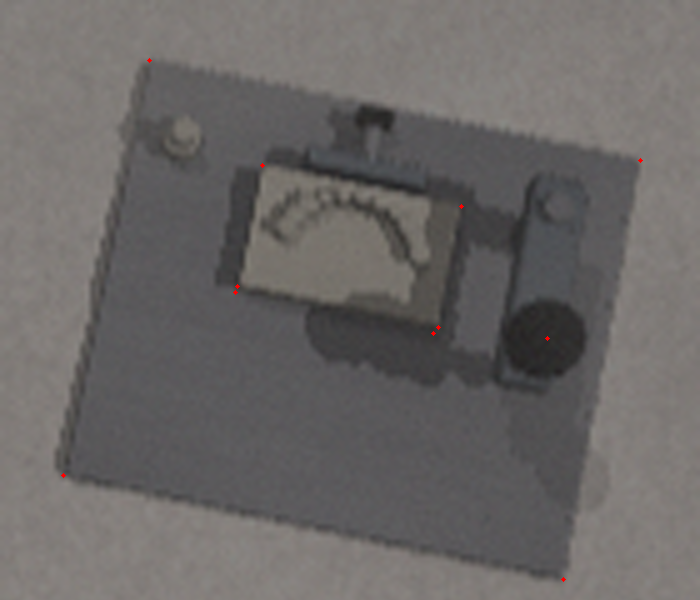

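View pics/ov_s0.png

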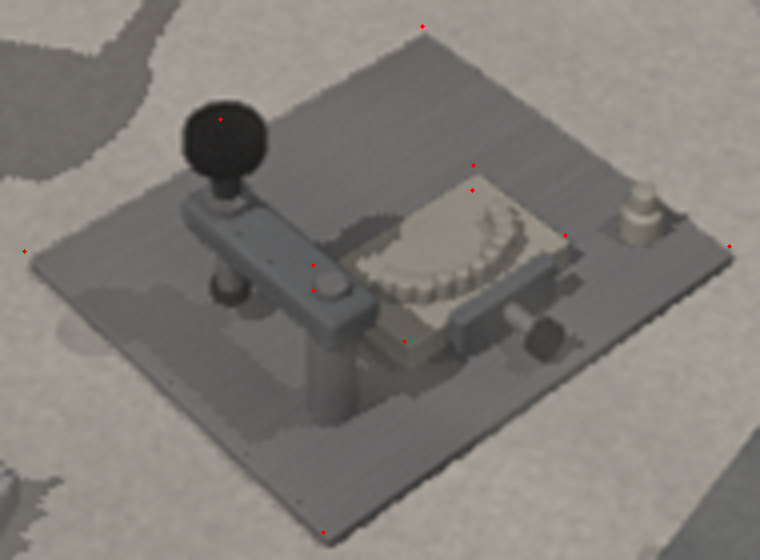

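View pics/ov_s1.png

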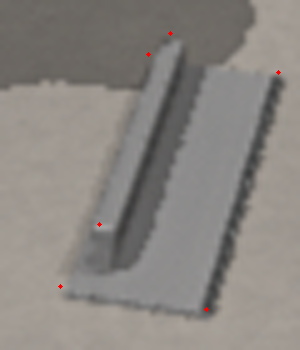

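View pics/ov_t1.png

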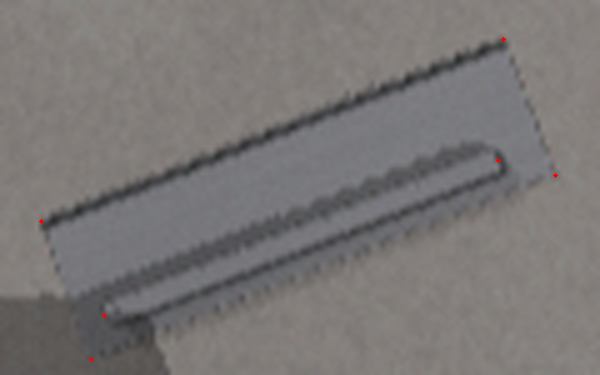

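```bash
cat >> h.py <<'E'
def rel(pos,yaw=None,base=None):
    """numbers for move to world pos / tool-x yaw (deg), tool down"""
    s=bot.read_state(); p=s["tool_pos"]; M=R.from_rotvec(s["tcp_rot"])
    y=np.radians(yaw) if yaw is not None else np.arctan2(M.as_matrix()[1,0],M.as_matrix()[0,0])
    G=R.from_matrix(np.c_[[np.cos(y),np.sin(y),0],[np.sin(y),-np.cos(y),0],[0,0,-1]])
    t=(M.inv()*G).as_rotvec()/np.radians(120); d=M.inv().apply(np.asarray(pos)-p)/.1
    return np.round(np.r_[t,d],3)
E
python3 - <<'E'
from h import *
print(rel([.5,-.15,.25],-25), rel([.451,.329,.15],20.9))
E
```

```text
[-0.     0.    -0.343 -3.356 -3.968  0.031] [-0.     0.    -0.726 -7.935 -5.454  1.035]
```

Call:
{"op": "move_arm", "data": {
  "series": "0 0 0 -0.1 -0.12 0 1;0 0 0 -0.22 -0.25 0 1;0 0 0 -0.34 -0.38 0 1;0 0 0 -0.46 -0.51 0 1;0 0 0 -0.58 -0.64 0 1;0 0 0 -0.7 -0.77 0 1;0 0 0 -0.8 -0.9 0 1;0 0 0 -0.84 -1 0 1"
}}

```text
time: 1.1
tool_pos: [0.331, -0.4986, 0.2535]
tcp_rot: [-2.633, 1.714, -0.0]
wrist_force: [-0.4, -0.5, 0.3]
width: 1.002
```

Call:
{"op": "move_arm", "data": {
  "series": "0 0 0 -0.1 -0.12 0 1;0 0 0 -0.22 -0.25 0 1;0 0 0 -0.34 -0.38 0 1;0 0 0 -0.46 -0.51 0 1;0 0 0 -0.58 -0.64 0 1;0 0 0 -0.7 -0.77 0 1;0 0 0 -0.8 -0.9 0 1;0 0 0 -0.84 -1 0 1"
}}

```text
time: 1.9
tool_pos: [0.3884, -0.3814, 0.2534]
tcp_rot: [-2.633, 1.714, -0.0]
wrist_force: [-0.6, -0.8, 0.1]
width: 1.0
```

Call:
{"op": "move_arm", "data": {
  "series": "0 0 0 -0.1 -0.12 0 1;0 0 0 -0.22 -0.25 0 1;0 0 0 -0.34 -0.38 0 1;0 0 0 -0.46 -0.51 0 1;0 0 0 -0.58 -0.64 0 1;0 0 0 -0.7 -0.77 0 1;0 0 0 -0.8 -0.9 0 1;0 0 0 -0.84 -1 0 1"
}}

```text
time: 2.7
tool_pos: [0.4458, -0.2645, 0.2533]
tcp_rot: [-2.633, 1.714, 0.0]
wrist_force: [0.9, -0.0, 0.5]
width: 1.0
```

Call:
{"op": "move_arm", "data": {
  "series": "0 0 0 -0.1 -0.12 0 1;0 0 0 -0.22 -0.25 0 1;0 0 0 -0.34 -0.38 0 1;0 0 0 -0.46 -0.51 0 1;0 0 0 -0.58 -0.64 0 1;0 0 0 -0.7 -0.77 0 1;0 0 0 -0.8 -0.9 0 1;0 0 0 -0.84 -1 0 1"
}}

```text
time: 3.5
tool_pos: [0.5035, -0.1475, 0.2533]
tcp_rot: [-2.633, 1.714, -0.0]
wrist_force: [0.0, 0.1, -0.5]
width: 0.999
```

Call:
{"op": "move_arm", "data": {
  "series": "0 0 0 -0.12 -0.04 0 1;0 0 0 -0.25 -0.08 0 1;0 0 0 -0.38 -0.12 0 1;0 0 0 -0.51 -0.16 0 1;0 0 0 -0.64 -0.2 0 1;0 0 0 -0.77 -0.25 0 1;0 0 0 -0.9 -0.29 0 1;0 0 0 -1 -0.32 0 1"
}}

```text
time: 4.3
tool_pos: [0.4915, -0.0428, 0.2534]
tcp_rot: [-2.632, 1.714, -0.0]
wrist_force: [0.5, -0.6, -0.1]
width: 1.0
```

Call:
{"op": "move_arm", "data": {
  "series": "0 0 0 -0.12 -0.04 0 1;0 0 0 -0.25 -0.08 0 1;0 0 0 -0.38 -0.12 0 1;0 0 0 -0.51 -0.16 0 1;0 0 0 -0.64 -0.2 0 1;0 0 0 -0.77 -0.25 0 1;0 0 0 -0.9 -0.29 0 1;0 0 0 -1 -0.32 0 1"
}}

```text
time: 5.1
tool_pos: [0.4805, 0.0615, 0.2533]
tcp_rot: [-2.633, 1.714, 0.0]
wrist_force: [-0.3, -1.1, 0.1]
width: 1.002
```

Call:
{"op": "move_arm", "data": {
  "series": "0 0 0 -0.12 -0.04 0 1;0 0 0 -0.25 -0.08 0 1;0 0 0 -0.38 -0.12 0 1;0 0 0 -0.51 -0.16 0 1;0 0 0 -0.64 -0.2 0 1;0 0 0 -0.77 -0.25 0 1;0 0 0 -0.9 -0.29 0 1;0 0 0 -1 -0.32 0 1"
}}

```text
time: 5.9
tool_pos: [0.4694, 0.166, 0.2533]
tcp_rot: [-2.632, 1.714, 0.0]
wrist_force: [0.7, -0.3, 0.4]
width: 1.003
```

Call:
{"op": "move_arm", "data": {
  "series": "0 0 -0.05 -0.12 -0.04 0 1;0 0 -0.1 -0.25 -0.08 0 1;0 0 -0.15 -0.38 -0.12 0 1;0 0 -0.2 -0.51 -0.16 0 1;0 0 -0.25 -0.64 -0.2 0 1;0 0 -0.3 -0.77 -0.25 0 1;0 0 -0.35 -0.9 -0.29 0 1;0 0 -0.4 -1 -0.32 0 1"
}}

```text
time: 6.7
tool_pos: [0.4582, 0.2702, 0.2532]
tcp_rot: [3.103, -0.489, -0.0]
wrist_force: [-0.4, 0.3, -0.2]
width: 1.001
```

```bash
python3 - <<'E'
from h import *
print(rel([.451,.329,.15],20.9),bot.read_state()["time"])
E
```

```text
[ 0.     0.    -0.323 -0.249 -0.537  1.032] 6.7
```

Call:
{"op": "move_arm", "data": {
  "series": "0 0 -0.04 -0.03 -0.07 0.13 0.6;0 0 -0.09 -0.06 -0.14 0.27 0.4;0 0 -0.14 -0.09 -0.21 0.4 0.3;0 0 -0.19 -0.13 -0.28 0.55 0.2;0 0 -0.24 -0.17 -0.36 0.7 0;0 0 -0.29 -0.21 -0.45 0.85 0;0 0 -0.323 -0.249 -0.537 0.95 0;0 0 -0.323 -0.249 -0.537 1 0"
}}

```text
time: 7.5
tool_pos: [0.4506, 0.3287, 0.152]
tcp_rot: [3.09, 0.563, -0.003]
wrist_force: [-0.4, -0.1, -0.2]
width: 0.501
```

```bash
python3 - <<'E'
from h import *
print(rel([.451,.329,.030],20.9),bot.read_state()["time"])
for n,r in (("scene",(290,100,450,220)),("top",(105,210,265,330))):
    d=viewer.read_camera(n); cv2.imwrite(f"pics/{n}1.png",cv2.resize(d["pixels"][r[1]:r[3],r[0]:r[2],::-1],None,fx=5,fy=5))
E
```

```text
[ 0.00e+00  1.00e-03 -2.00e-03  7.00e-03 -2.00e-03  1.22e+00] 7.5
```

View pics/scene1.png

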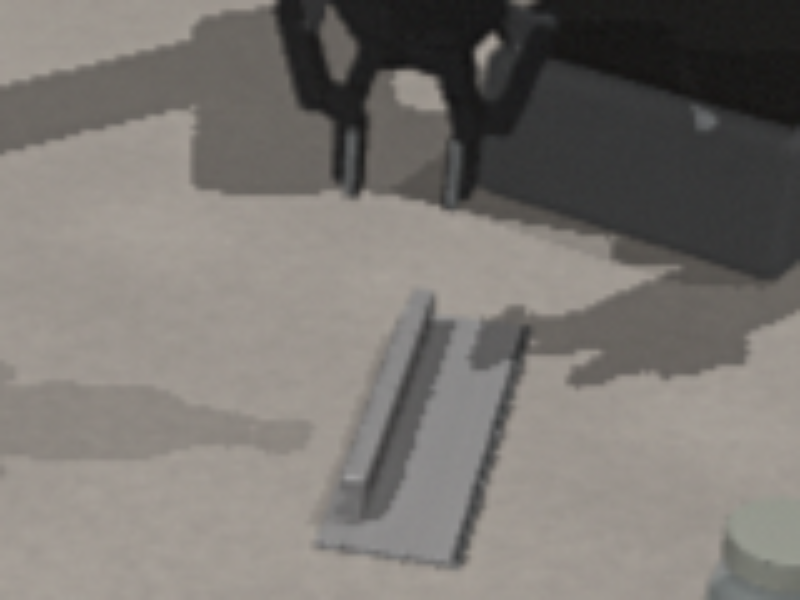

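View pics/top1.png

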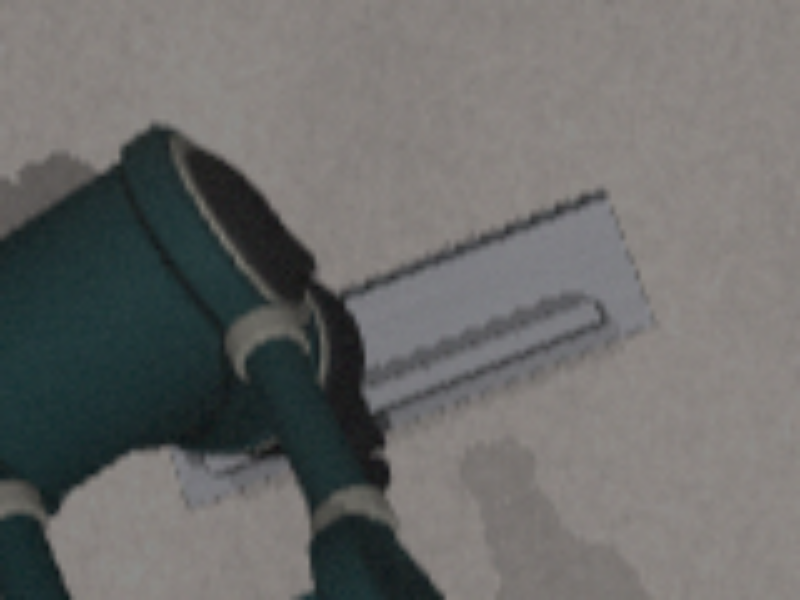

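Call:
{"op": "move_arm", "data": {
  "series": "0 0 0 0 0 0.13 0;0 0 0 0 0 0.27 0;0 0 0 0 0 0.4 0;0 0 0 0 0 0.55 0;0 0 0 0 0 0.7 0;0 0 0 0 0 0.85 0;0 0 0 0 0 0.95 0;0 0 0 0 0 1 0"
}}

```text
time: 8.4
tool_pos: [0.4507, 0.3273, 0.0515]
tcp_rot: [3.09, 0.561, -0.003]
wrist_force: [-0.3, -0.2, -0.3]
width: 0.5
```

Call:
{"op": "move_arm", "data": {
  "series": "0 0 0 0 0 0.05 0;0 0 0 0 0 0.1 0;0 0 0 0 0 0.15 0;0 0 0 0 0 0.18 0;0 0 0 0 0 0.2 0;0 0 0 0 0 0.2 0;0 0 0 0 0 0.2 -0.3;0 0 0 0 0 0.2 -0.5"
}}

```text
time: 9.2
tool_pos: [0.4517, 0.328, 0.0336]
tcp_rot: [-3.091, -0.561, -0.001]
wrist_force: [-0.3, -0.5, -0.5]
width: 0.253
```

Call:
{"op": "move_arm", "data": {
  "series": "0 0 0 0 0 0.02 -0.7;0 0 0 0 0 0.02 -0.8;0 0 0 0 0 0.02 -1;0 0 0 0 0 0.02 -1;0 0 0 0 0 0.02 -1;0 0 0 0 0 0.02 -1;0 0 0 0 0 0.02 -1;0 0 0 0 0 0.02 -1",
  "squeeze": 60
}}

```text
time: 10.0
tool_pos: [0.4521, 0.3282, 0.0317]
tcp_rot: [-3.091, -0.561, -0.002]
wrist_force: [2.7, 0.7, 3.1]
width: 0.124
```

```bash
python3 - <<'E'
from h import *
s=bot.read_state();print(s["tool_pos"],s["width"]*85,s["wrist_force"],s["torque"])
for n,r in (("scene",(310,120,430,220)),):
    d=viewer.read_camera(n); cv2.imwrite(f"pics/{n}2.png",cv2.resize(d["pixels"][r[1]:r[3],r[0]:r[2],::-1],None,fx=6,fy=6))
E
```

```text
[0.45207316 0.32822693 0.03165987] 10.562971059333314 [2.73530437 0.65264562 3.07836303] [ 0.20503701 -0.36989925  0.02649805]
```

View pics/scene2.png

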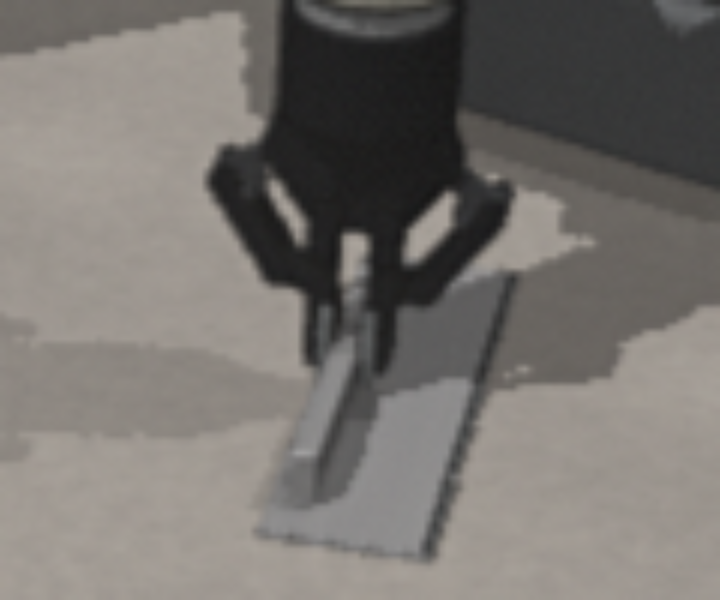

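Call:
{"op": "move_arm", "data": {
  "series": "0 0 0 0 0 -0.05 -1;0 0 0 0 0 -0.15 -1;0 0 0 0 0 -0.28 -1;0 0 0 0 0 -0.42 -1;0 0 0 0 0 -0.57 -1;0 0 0 0 0 -0.7 -1;0 0 0 0 0 -0.8 -1;0 0 0 0 0 -0.85 -1"
}}

```text
time: 10.85
tool_pos: [0.4522, 0.3284, 0.1182]
tcp_rot: [-3.09, -0.561, -0.004]
wrist_force: [0.9, -0.4, -3.1]
width: 0.126
```

```bash
python3 - <<'E'
from h import *
s=bot.read_state();print(s["tool_pos"],s["width"]*85,s["wrist_force"],s["torque"])
d=viewer.read_camera("scene"); r=(310,80,430,180); cv2.imwrite(f"pics/scene3.png",cv2.resize(d["pixels"][r[1]:r[3],r[0]:r[2],::-1],None,fx=6,fy=6))
th=np.radians(-12.7); o=np.array([.6413,-.1732]); X=np.array([np.cos(th),np.sin(th)])
t=np.r_[o-.103*X,.115]; print(t,rel(t,-12.7))
E
```

```text
[0.45218063 0.32835119 0.11816964] 10.683188343997925 [ 0.85949253 -0.38705372 -3.10283824] [-0.03640544  0.0599574  -0.05632881]
[ 0.54081994 -0.15055584  0.115     ] [-1.000e-03 -1.000e-03  2.770e-01 -8.560e-01  4.796e+00  2.800e-02]
```

View pics/scene3.png

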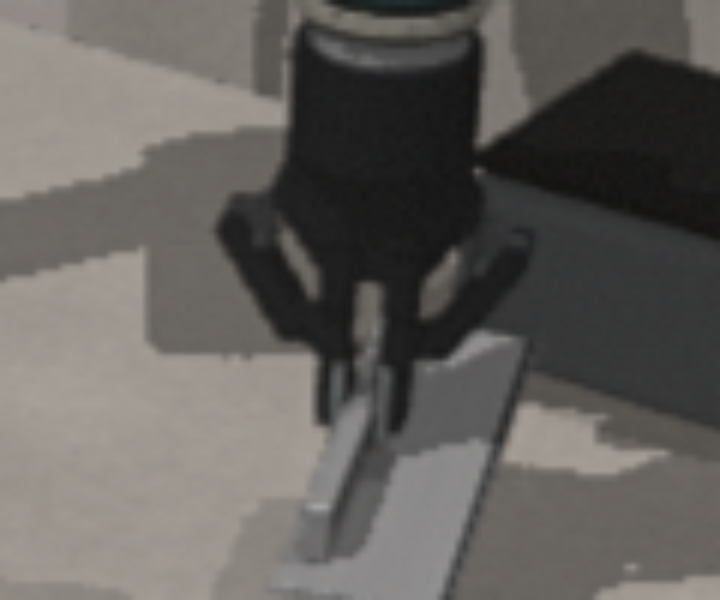

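Call:
{"op": "move_arm", "data": {
  "series": "0 0 0.03 -0.01 0.1 -0.02 -1;0 0 0.07 -0.04 0.23 -0.05 -1;0 0 0.11 -0.07 0.36 -0.08 -1;0 0 0.15 -0.1 0.5 -0.1 -1;0 0 0.19 -0.13 0.63 -0.1 -1;0 0 0.23 -0.15 0.76 -0.1 -1;0 0 0.26 -0.17 0.88 -0.1 -1;0 0 0.277 -0.17 0.96 -0.1 -1"
}}

```text
time: 11.7
tool_pos: [0.4688, 0.231, 0.1256]
tcp_rot: [3.121, -0.35, -0.002]
wrist_force: [0.5, -0.2, -2.2]
width: 0.124
```

```bash
python3 - <<'E'
from h import *
th=np.radians(-12.7); o=np.array([.6413,-.1732]); X=np.array([np.cos(th),np.sin(th)])
t=np.r_[o-.103*X,.115]; print(t,rel(t,-12.7))
E
```

```text
[ 0.54081994 -0.15055584  0.115     ] [ 0.000e+00  1.000e-03 -1.000e-03  1.547e+00  3.562e+00  1.080e-01]
```

Call:
{"op": "move_arm", "data": {
  "series": "0 0 0 0.05 0.1 0 -1;0 0 0 0.1 0.23 0 -1;0 0 0 0.16 0.36 0 -1;0 0 0 0.21 0.5 0 -1;0 0 0 0.27 0.63 0 -1;0 0 0 0.33 0.76 0 -1;0 0 0 0.37 0.87 0 -1;0 0 0 0.39 0.9 0 -1"
}}

```text
time: 12.5
tool_pos: [0.4878, 0.1342, 0.1263]
tcp_rot: [3.122, -0.349, -0.0]
wrist_force: [0.2, 1.0, -3.3]
width: 0.126
```

Call:
{"op": "move_arm", "data": {
  "series": "0 0 0 0.05 0.1 0 -1;0 0 0 0.1 0.23 0 -1;0 0 0 0.16 0.36 0 -1;0 0 0 0.21 0.5 0 -1;0 0 0 0.27 0.63 0 -1;0 0 0 0.33 0.76 0 -1;0 0 0 0.37 0.87 0 -1;0 0 0 0.39 0.9 0 -1"
}}

```text
time: 13.3
tool_pos: [0.5061, 0.0379, 0.1263]
tcp_rot: [3.122, -0.349, -0.0]
wrist_force: [-0.2, 0.3, -2.0]
width: 0.125
```

Call:
{"op": "move_arm", "data": {
  "series": "0 0 0 0.05 0.1 0 -1;0 0 0 0.1 0.23 0 -1;0 0 0 0.16 0.36 0 -1;0 0 0 0.21 0.5 0 -1;0 0 0 0.27 0.63 0 -1;0 0 0 0.33 0.76 0 -1;0 0 0 0.37 0.87 0 -1;0 0 0 0.39 0.9 0 -1"
}}

```text
time: 14.1
tool_pos: [0.5246, -0.0586, 0.1263]
tcp_rot: [3.122, -0.348, 0.0]
wrist_force: [-0.2, 0.8, -3.3]
width: 0.125
```

```bash
python3 - <<'E'
from h import *
th=np.radians(-12.7); o=np.array([.6413,-.1732]); X=np.array([np.cos(th),np.sin(th)])
t=np.r_[o-.103*X,.115]; print(t,rel(t,-12.7),bot.read_state()["tool_pos"])
for n in ("scene","top"):
    d=viewer.read_camera(n); r=(200,210,410,380) if n=="scene" else (300,140,480,300)
    cv2.imwrite(f"pics/{n}4.png",cv2.resize(d["pixels"][r[1]:r[3],r[0]:r[2],::-1],None,fx=3.7,fy=3.7))
E
```

```text
[ 0.54081994 -0.15055584  0.115     ] [ 0.    -0.    -0.     0.362  0.862  0.113] [ 0.5245536  -0.05855201  0.12631794]
```

View pics/scene4.png

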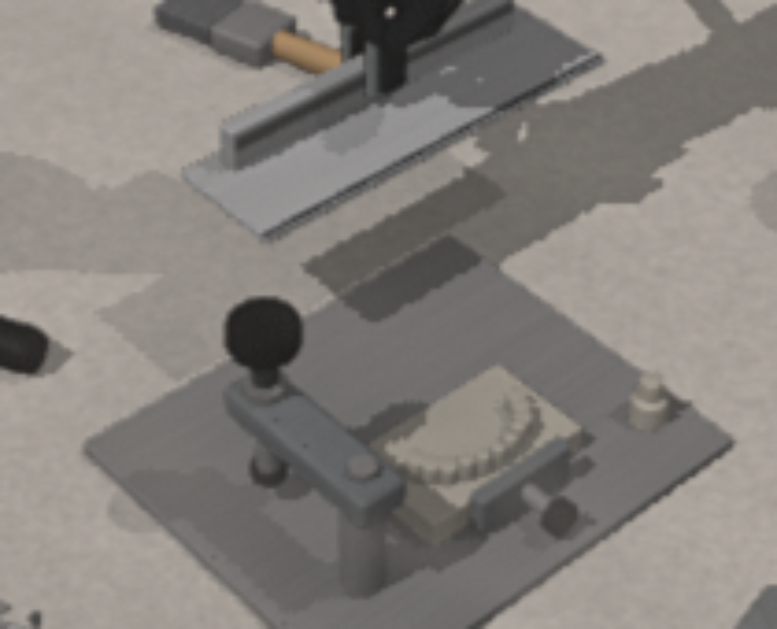

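View pics/top4.png

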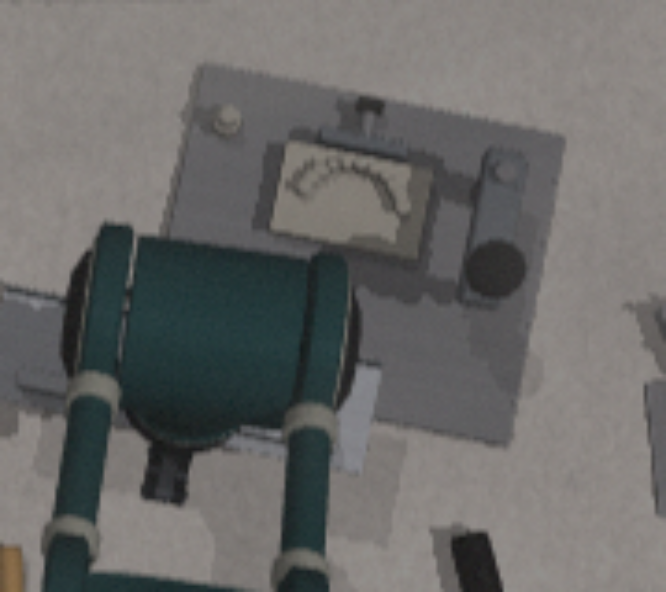

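Call:
{"op": "move_arm", "data": {
  "series": "0 0 0 0.05 0.1 0 -1;0 0 0 0.1 0.22 0 -1;0 0 0 0.16 0.35 0 -1;0 0 0 0.21 0.48 0 -1;0 0 0 0.27 0.62 0 -1;0 0 0 0.32 0.74 0 -1;0 0 0 0.35 0.83 0 -1;0 0 0 0.36 0.86 0 -1"
}}

```text
time: 15.0
tool_pos: [0.5407, -0.1502, 0.1263]
tcp_rot: [3.122, -0.348, 0.0]
wrist_force: [0.1, -0.2, -3.3]
width: 0.124
```

Call:
{"op": "move_arm", "data": {
  "series": "0 0 0 0 0 0.06 -1;0 0 0 0 0 0.17 -1;0 0 0 0 0 0.3 -1;0 0 0 0 0 0.43 -1;0 0 0 0 0 0.56 -1;0 0 0 0 0 0.68 -1;0 0 0 0 0 0.76 -1;0 0 0 0 0 0.8 -1"
}}

```text
time: 15.8
tool_pos: [0.5399, -0.1486, 0.0449]
tcp_rot: [-3.122, 0.346, 0.003]
wrist_force: [0.8, 0.2, -3.0]
width: 0.119
```

```bash
python3 - <<'E'
from h import *
s=bot.read_state();print(s["tool_pos"],s["width"]*85,s["wrist_force"],s["torque"])
th=np.radians(-12.7); o=np.array([.6413,-.1732]); X=np.array([np.cos(th),np.sin(th)])
t=np.r_[o-.103*X,.040]; print(t,rel(t,-12.7))
for n in ("scene","top"):
    d=viewer.read_camera(n); r=(200,230,410,400) if n=="scene" else (300,140,480,300)
    cv2.imwrite(f"pics/{n}5.png",cv2.resize(d["pixels"][r[1]:r[3],r[0]:r[2],::-1],None,fx=3.7,fy=3.7))
E
```

```text
[ 0.53988201 -0.14857988  0.04486421] 10.130598501227405 [ 0.75633021  0.19423292 -3.04253133] [ 0.00793658 -0.0093262  -0.0106307 ]
[ 0.54081994 -0.15055584  0.04      ] [-0.     0.001  0.     0.014  0.017  0.049]
```

View pics/scene5.png

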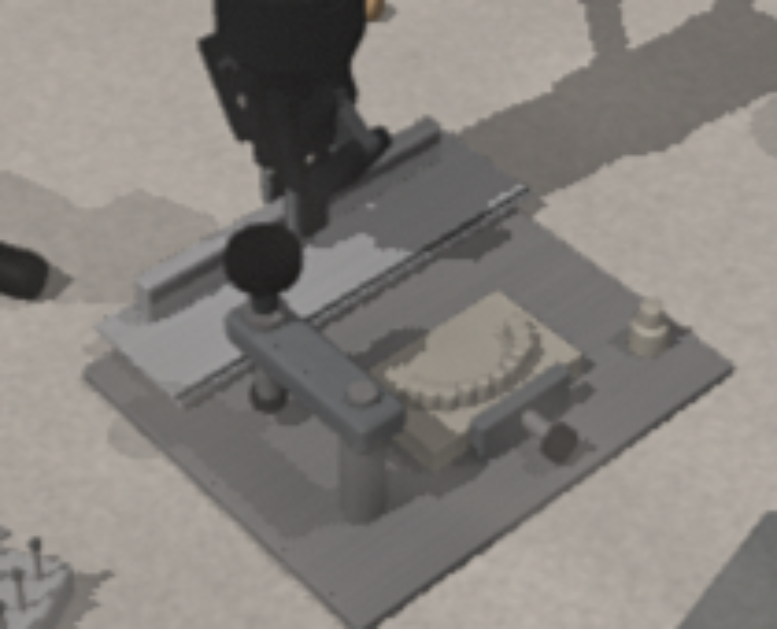

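View pics/top5.png

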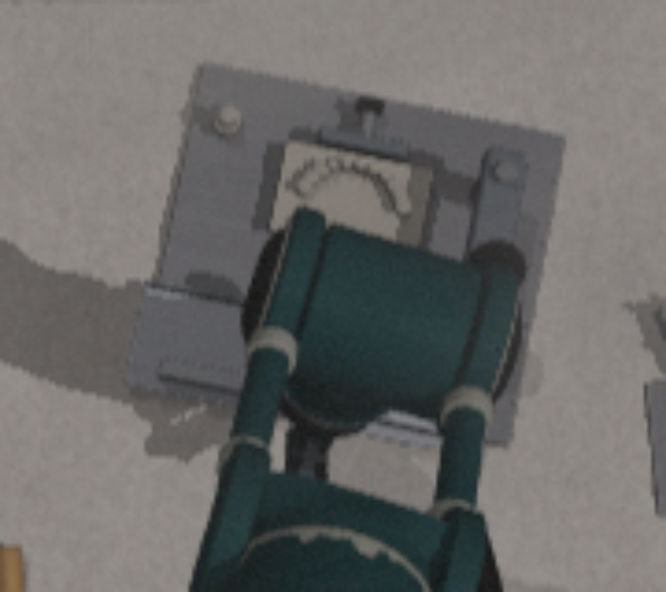

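Call:
{"op": "move_arm", "data": {
  "series": "0 0 0 0 0 0.01 -1;0 0 0 0 0 0.02 -1;0 0 0 0 0 0.025 -1;0 0 0 0 0 0.03 -1;0 0 0 0 0 0.035 -1;0 0 0 0 0 0.04 -1;0 0 0 0 0 0.045 -1;0 0 0 0 0 0.045 -1"
}}

```text
time: 16.7
tool_pos: [0.5405, -0.1488, 0.0417]
tcp_rot: [-3.122, 0.346, 0.0]
wrist_force: [-0.9, -0.6, -3.0]
width: 0.129
```

```bash
python3 - <<'E'
from h import *
s=bot.read_state();print(s["tool_pos"],s["width"]*85,s["wrist_force"],s["torque"])
E
```

```text
[ 0.54049986 -0.148819    0.04168377] 10.998865849803657 [-0.90535192 -0.62652621 -3.00750624] [ 0.01491062 -0.01223235 -0.01207933]
```

Call:
{"op": "move_arm", "data": {
  "series": "0 0 0 0 0 0.01 -1;0 0 0 0.03 0 0.015 -1;0 0 0 0.1 0 0.015 -1;0 0 0 0.18 0 0.015 -1;0 0 0 0.26 0 0.015 -1;0 0 0 0.34 0 0.015 -1;0 0 0 0.38 0 0.015 -1;0 0 0 0.4 0 0.015 -1"
}}

```text
time: 17.5
tool_pos: [0.5803, -0.1578, 0.0403]
tcp_rot: [3.122, -0.346, 0.0]
wrist_force: [-0.0, -0.8, -2.6]
width: 0.126
```

```bash
python3 - <<'E'
from h import *
s=bot.read_state();print(s["tool_pos"],s["width"]*85,s["wrist_force"],s["torque"])
for n in ("scene","top"):
    d=viewer.read_camera(n); r=(220,240,390,370) if n=="scene" else (320,140,470,260)
    cv2.imwrite(f"pics/{n}6.png",cv2.resize(d["pixels"][r[1]:r[3],r[0]:r[2],::-1],None,fx=4.6,fy=4.6))
E
```

```text
[ 0.5803303  -0.15782762  0.04027596] 10.72454278465491 [-0.0125996  -0.83967101 -2.62913111] [-0.01735921  0.08024682 -0.0495978 ]
```

View pics/scene6.png

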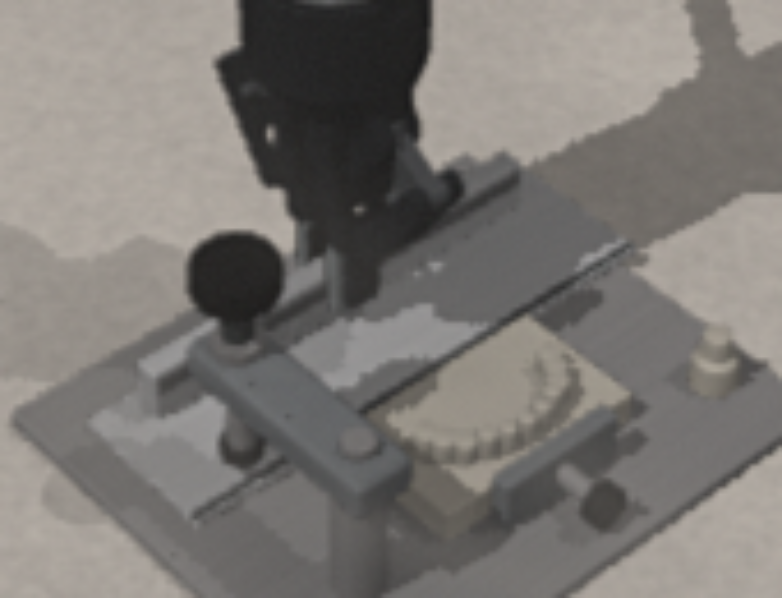

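View pics/top6.png

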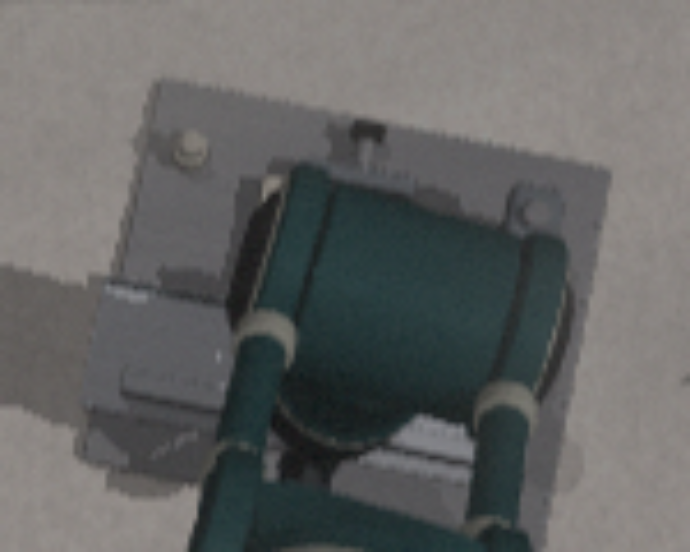

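Call:
{"op": "move_arm", "data": {
  "series": "0 0 0 0.01 0 0 -1;0 0 0 0.02 0 0 -1;0 0 0 0.03 0 0 -1;0 0 0 0.03 0 0 -1;0 0 0 0.03 0 0 -0.6;0 0 0 0.03 0 0 -0.5;0 0 0 0.03 0 0 -0.5;0 0 0 0.03 0 0 -0.5"
}}

```text
time: 18.4
tool_pos: [0.5828, -0.1583, 0.0406]
tcp_rot: [3.122, -0.346, 0.001]
wrist_force: [0.0, 0.6, -0.5]
width: 0.253
```

```bash
python3 - <<'E'
from h import *
s=bot.read_state();print(s["tool_pos"],s["width"]*85,s["wrist_force"],s["torque"])
E
```

```text
[ 0.58282518 -0.15834311  0.04064235] 21.52974412236375 [ 0.03959731  0.63845473 -0.49977992] [-0.05001552  0.01732448 -0.02718857]
```

Call:
{"op": "move_arm", "data": {
  "series": "0 0 0 0.02 0 0 -0.5;0 0 0 0.035 0 0 -0.5;0 0 0 0.045 0 0 -0.5;0 0 0 0.05 0 0 -0.5;0 0 0 0.055 0 0 -0.5;0 0 0 0.06 0 0 -0.5;0 0 0 0.06 0 0 -0.5;0 0 0 0.06 0 0 -0.5"
}}

```text
time: 19.2
tool_pos: [0.5882, -0.1595, 0.0401]
tcp_rot: [-3.122, 0.346, 0.0]
wrist_force: [-2.1, 0.2, 0.1]
width: 0.253
```

```bash
python3 - <<'E'
from h import *
s=bot.read_state();print(s["tool_pos"],s["width"]*85,s["wrist_force"],s["torque"])
E
```

```text
[ 0.58816209 -0.15948806  0.0400851 ] 21.48134686234939 [-2.08626696  0.1660403   0.13570557] [ 0.05197195  0.37013207 -0.00594889]
```

Call:
{"op": "move_arm", "data": {
  "series": "0 0 0 0.003 0 0 -0.5;0 0 0 0.006 0 0 -0.5;0 0 0 0.009 0 0 -0.5;0 0 0 0.012 0 0 -0.5;0 0 0 0.015 0 0 -0.5;0 0 0 0.018 0 0 -0.5;0 0 0 0.02 0 0 -0.5;0 0 0 0.02 0 0 -0.5"
}}

```text
time: 20.0
tool_pos: [0.5904, -0.16, 0.0403]
tcp_rot: [3.122, -0.346, 0.0]
wrist_force: [-0.3, 1.0, -1.8]
width: 0.249
```

Call:
{"op": "move_arm", "data": {
  "series": "0 0 0 0.003 0 0 -0.5;0 0 0 0.006 0 0 -0.5;0 0 0 0.009 0 0 -0.5;0 0 0 0.012 0 0 -0.5;0 0 0 0.015 0 0 -0.5;0 0 0 0.018 0 0 -0.5;0 0 0 0.02 0 0 -0.5;0 0 0 0.02 0 0 -0.5"
}}

```text
time: 20.8
tool_pos: [0.5917, -0.1603, 0.0403]
tcp_rot: [-3.122, 0.346, 0.002]
wrist_force: [-4.9, 1.0, 2.8]
width: 0.253
```

```bash
python3 - <<'E'
from h import *
s=bot.read_state();print(s["tool_pos"],s["width"]*85,s["wrist_force"],s["torque"])
for n in ("scene",):
    d=viewer.read_camera(n); r=(220,240,390,370) if n=="scene" else (320,140,470,260)
    cv2.imwrite(f"pics/{n}7.png",cv2.resize(d["pixels"][r[1]:r[3],r[0]:r[2],::-1],None,fx=4.6,fy=4.6))
E
```

```text
[ 0.59169358 -0.16034285  0.0402922 ] 21.503334945281484 [-4.927687    1.02302065  2.82126599] [0.21250857 0.8208491  0.01070114]
```

View pics/scene7.png

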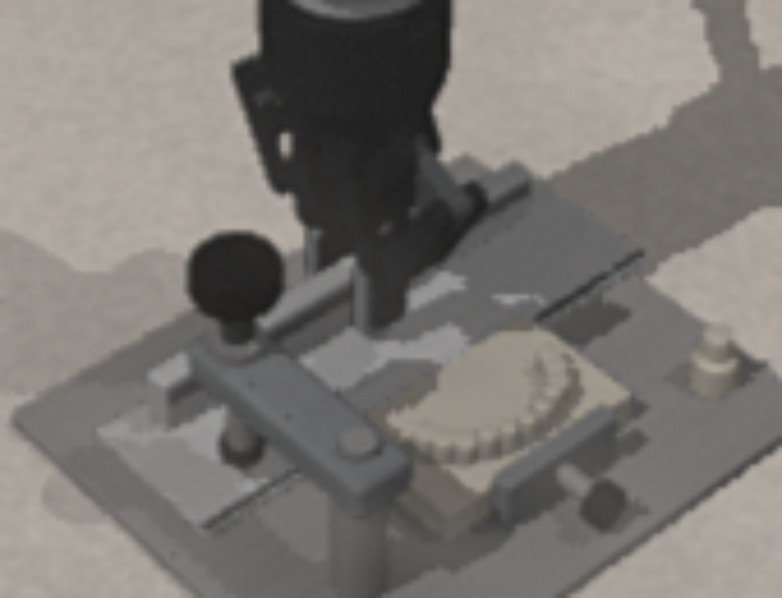

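Call:
{"op": "move_arm", "data": {
  "series": "0 0 0 0.003 0 0 -0.5;0 0 0 0.006 0 0 -0.5;0 0 0 0.009 0 0 -0.5;0 0 0 0.012 0 0 -0.5;0 0 0 0.015 0 0 -0.5;0 0 0 0.018 0 0 -0.5;0 0 0 0.02 0 0 -0.5;0 0 0 0.02 0 0 -0.5"
}}

```text
time: 21.65
tool_pos: [0.5918, -0.1603, 0.0402]
tcp_rot: [-3.122, 0.346, 0.009]
wrist_force: [-10.4, 2.1, 8.3]
width: 0.25
```

```bash
python3 - <<'E'
from h import *
s=bot.read_state();print(s["tool_pos"],s["width"]*85,s["wrist_force"],s["torque"])
E
```

```text
[ 0.59178617 -0.16034531  0.04020379] 21.22441394660132 [-10.36834384   2.13096166   8.27046459] [ 0.39197386  1.6915401  -0.04820404]
```

Call:
{"op": "move_arm", "data": {
  "series": "0 0 0 -0.01 0 0 -0.5;0 0 0 -0.03 0 0 -0.5;0 0 0 -0.05 0 0 -0.5;0 0 0 -0.07 0 0 -0.5;0 0 0 -0.075 0 0 -0.5;0 0 0 -0.075 0 0 -0.5;0 0 0 -0.075 0 0 -0.5;0 0 0 -0.075 0 0 -0.5"
}}

```text
time: 22.45
tool_pos: [0.5871, -0.1593, 0.0403]
tcp_rot: [3.122, -0.346, 0.001]
wrist_force: [0.1, 0.3, 0.4]
width: 0.25
```

```bash
python3 - <<'E'
from h import *
s=bot.read_state();print(s["tool_pos"],s["width"]*85,s["wrist_force"],s["torque"])
E
```

```text
[ 0.58714671 -0.15929635  0.04033716] 21.22982325646968 [0.10041596 0.3399443  0.38143902] [ 0.02296365 -0.03476584  0.00473692]
```

Call:
{"op": "move_arm", "data": {
  "series": "0 0 0 0 0 -0.05 -0.5;0 0 0 0 0 -0.15 -0.5;0 0 0 0 0 -0.3 -0.5;0 0 0 0 0 -0.45 -0.5;0 0 0 0 0 -0.6 -0.5;0 0 0 0 0 -0.75 -0.5;0 0 0 0 0 -0.9 -0.5;0 0 0 0 0 -1 -0.5"
}}

```text
time: 23.25
tool_pos: [0.5877, -0.1595, 0.1426]
tcp_rot: [3.122, -0.346, 0.004]
wrist_force: [0.2, 0.7, -0.0]
width: 0.246
```

```bash
python3 - <<'E'
from h import *
s=bot.read_state();print(s["tool_pos"],s["wrist_force"])
for n in ("scene","top"):
    d=viewer.read_camera(n); r=(220,240,390,370) if n=="scene" else (320,140,470,260)
    cv2.imwrite(f"pics/{n}8.png",cv2.resize(d["pixels"][r[1]:r[3],r[0]:r[2],::-1],None,fx=4.6,fy=4.6))
    np.save(f"{n}8.npy",d["pixels"])
E
```

```text
[ 0.58767595 -0.15949886  0.14260658] [ 0.24300693  0.66114253 -0.02818108]
```

View pics/scene8.png

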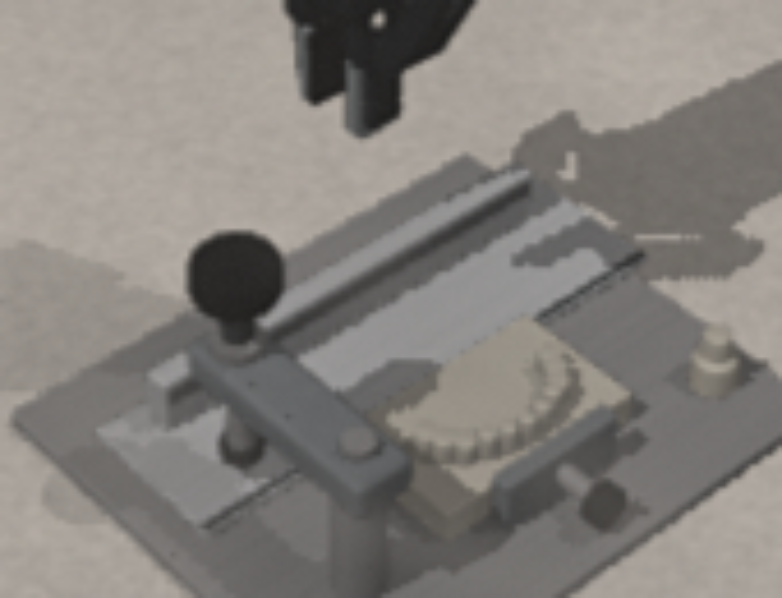

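View pics/top8.png

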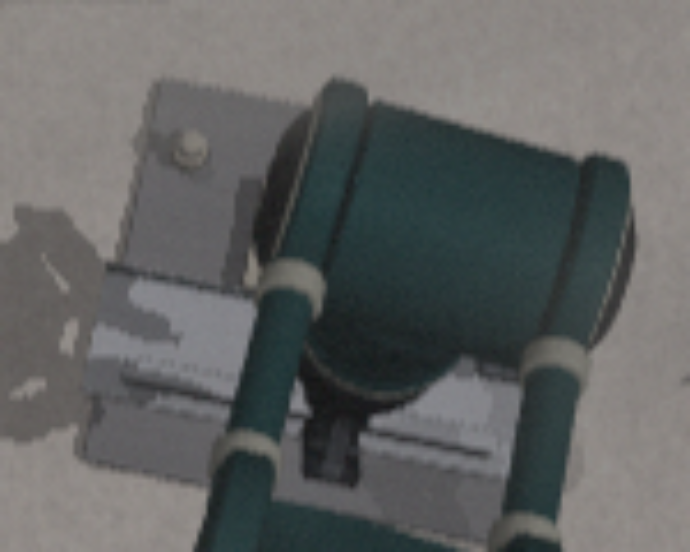

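```bash
python3 - <<'E'
from h import *
s=viewer.read_camera("scene"); t=viewer.read_camera("top")
def A(d,off,f,a,b,z):
    w=ray(d,[np.array(a)/f+off-.5*(1-1/f)*0,np.array(b)/f+off],z)[:,:2]; v=w[1]-w[0]; return np.round(w,4).tolist(), np.degrees(np.arctan2(v[1],v[0]))
print("scene rule edge",A(s,[220,240],4.6,(205,527),(645,255),.012))
print("top rule edge left",A(t,[320,140],4.6,(107,264),(255,294),.012))
# edge fits by Canny lines in scene
for n,d,r in (("scene",s,(220,240,390,370)),("top",t,(320,140,470,260))):
    g=cv2.resize(cv2.cvtColor(d["pixels"],cv2.COLOR_RGB2GRAY)[r[1]:r[3],r[0]:r[2]],None,fx=4,fy=4,interpolation=cv2.INTER_CUBIC)
    L,w,_,_=cv2.createLineSegmentDetector().detect(g)
    for l in L[:,0]:
        a,b=l[:2],l[2:]
        if np.linalg.norm(a-b)<80: continue
        o=A(d,np.array(r[:2])-.375,4.,a,b,.012); print(n,(a/4+r[:2]).round(1),(b/4+r[:2]).round(1),o[0],round(o[1]%180,2))
print(proj(t,[[.607,-.256,.124]]),proj(s,[[.607,-.256,.124]]))
E
```

```text
scene rule edge ([[0.6181, -0.2881], [0.6721, -0.0565]], np.float64(76.89167037742092))
top rule edge left ([[0.6666, -0.0546], [0.6491, -0.1337]], np.float64(-102.5279952401455))
scene [356.5 325.1] [335.8 309.4] [[0.7091, -0.1303], [0.6542, -0.118]] 167.38
scene [277.7 311.8] [335.3 278.1] [[0.5682, -0.189], [0.6015, -0.0414]] 77.28
scene [238.5 347.5] [222.1 332.2] [[0.5688, -0.3021], [0.5198, -0.2913]] 167.62
scene [261.6 369.6] [243.2 351.8] [[0.6348, -0.3174], [0.5824, -0.305]] 166.72
scene [352.5 361. ] [389.3 334.9] [[0.7504, -0.2091], [0.7712, -0.1162]] 77.4
scene [313.6 285.2] [282.6 303.2] [[0.5786, -0.0855], [0.561, -0.1644]] 77.43
top [428.5 252.4] [433.8 222.3] [[0.5277, -0.2593], [0.6019, -0.2753]] 167.88
top [445. 227.] [440.6 255.1] [[0.5897, -0.3024], [0.5205, -0.2886]] 168.8
top [401.2 162. ] [444.5 174.7] [[0.7551, -0.2001], [0.7213, -0.3068]] 72.43
top [400.5 232.6] [426.6 238. ] [[0.5775, -0.1924], [0.5631, -0.256]] 77.28
top [372.5 204.9] [350.4 200.4] [[0.6477, -0.1254], [0.6598, -0.0711]] 77.41
top [379.4 248.2] [401.7 253. ] [[0.5398, -0.1394], [0.5273, -0.1937]] 76.98
[[434.11407803 212.31355389]] [[269.26344279 294.42417855]]
```

Call:
{"op": "move_arm", "data": {
  "series": "0 0 0 0 0 -0.15 -0.6;0 0 0 0.04 0.08 -0.25 -0.8;0 0 0 0.1 0.22 -0.25 -1;0 0 0 0.18 0.38 -0.25 -1;0 0 0 0.26 0.56 -0.25 -1;0 0 0 0.34 0.72 -0.25 -1;0 0 0 0.4 0.84 -0.25 -1;0 0 0 0.425 0.89 -0.25 -1"
}}

```text
time: 24.25
tool_pos: [0.609, -0.2575, 0.1647]
tcp_rot: [-3.122, 0.349, 0.001]
wrist_force: [-0.0, -0.3, -0.1]
width: 0.003
```

```bash
python3 - <<'E'
from h import *
s=bot.read_state();print(s["tool_pos"],s["wrist_force"],s["width"]);print(rel([.6096,-.2557,.150],-12.7))
for n in ("scene",):
    d=viewer.read_camera(n); r=(210,220,380,350)
    cv2.imwrite(f"pics/{n}9.png",cv2.resize(d["pixels"][r[1]:r[3],r[0]:r[2],::-1],None,fx=4.6,fy=4.6))
E
```

```text
[ 0.60899176 -0.25752367  0.16474633] [-0.02719907 -0.31684488 -0.14672782] 0.0027477230761823353
[ 0.     0.    -0.001  0.002 -0.019  0.147]
```

View pics/scene9.png

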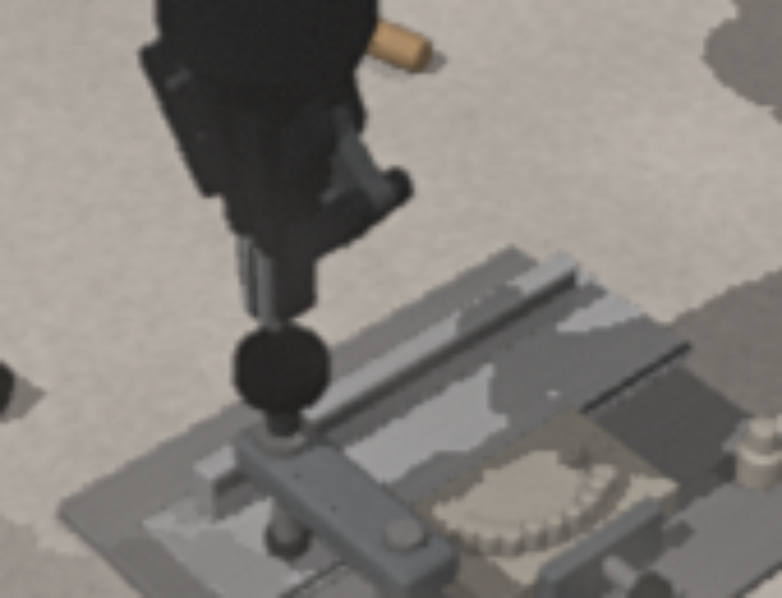

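Call:
{"op": "move_arm", "data": {
  "series": "0 0 0 0.01 -0.01 0.02 -1;0 0 0 0.02 -0.03 0.05 -1;0 0 0 0.02 -0.03 0.09 -1;0 0 0 0.02 -0.03 0.12 -1;0 0 0 0.02 -0.03 0.15 -1;0 0 0 0.02 -0.03 0.17 -1;0 0 0 0.02 -0.03 0.19 -1;0 0 0 0.02 -0.03 0.2 -1"
}}

```text
time: 25.1
tool_pos: [0.6115, -0.2528, 0.1453]
tcp_rot: [-3.122, 0.346, 0.0]
wrist_force: [-0.6, 1.0, 1.7]
width: -0.001
```

```bash
python3 - <<'E'
from h import *
s=bot.read_state();print(s["tool_pos"],s["wrist_force"],s["width"])
E
```

```text
[ 0.61151063 -0.25282364  0.14529052] [-0.61445008  1.04132227  1.657052  ] -0.0010400134107077692
```

Call:
{"op": "move_arm", "data": {
  "series": "0 0 0 0 0 0.02 -1;0 0 0 0 0 0.04 -1;0 0 0 0 0 0.06 -1;0 0 0 0 0 0.08 -1;0 0 0 0 0 0.1 -1;0 0 0 0 0 0.12 -1;0 0 0 0 0 0.14 -1;0 0 0 0 0 0.15 -1"
}}

```text
time: 25.9
tool_pos: [0.6116, -0.2529, 0.1312]
tcp_rot: [-3.122, 0.346, -0.0]
wrist_force: [-4.1, 2.7, 9.4]
width: 0.006
```

```bash
python3 - <<'E'
from h import *
s=bot.read_state();print(s["tool_pos"],s["wrist_force"],s["torque"])
E
```

```text
[ 0.6116198  -0.252893    0.13123141] [-4.11456475  2.65195761  9.40559077] [0.42431635 0.73234173 0.02411582]
```

Call:
{"op": "move_arm", "data": {
  "series": "0 0 0 0 0 0.005 -1;0 0 0 0 0 0.01 -1;0 0 0 0 0 0.02 -1;0 0 0 0 0 0.03 -1;0 0 0 0 0 0.04 -1;0 0 0 0 0 0.04 -1;0 0 0 0 0 0.04 -1;0 0 0 0 0 0.04 -1"
}}

```text
time: 26.7
tool_pos: [0.6116, -0.2529, 0.1285]
tcp_rot: [3.122, -0.346, 0.001]
wrist_force: [-6.0, 4.3, 13.8]
width: 0.0
```

```bash
python3 - <<'E'
from h import *
s=bot.read_state();print(s["tool_pos"],s["wrist_force"],s["torque"])
for n in ("scene","top"):
    d=viewer.read_camera(n); r=(220,240,390,370) if n=="scene" else (320,140,470,260)
    cv2.imwrite(f"pics/{n}10.png",cv2.resize(d["pixels"][r[1]:r[3],r[0]:r[2],::-1],None,fx=4.6,fy=4.6))
s=bot.read_state();print(s["tool_pos"],s["wrist_force"],s["time"])
E
```

```text
[ 0.61164217 -0.25291865  0.12849164] [-5.99895237  4.28428959 13.79566628] [ 0.60792972  0.92230879 -0.03337924]
[ 0.61164341 -0.25288332  0.12849219] [-4.78837707  3.02185323 12.86762146] 26.8
```

View pics/scene10.png

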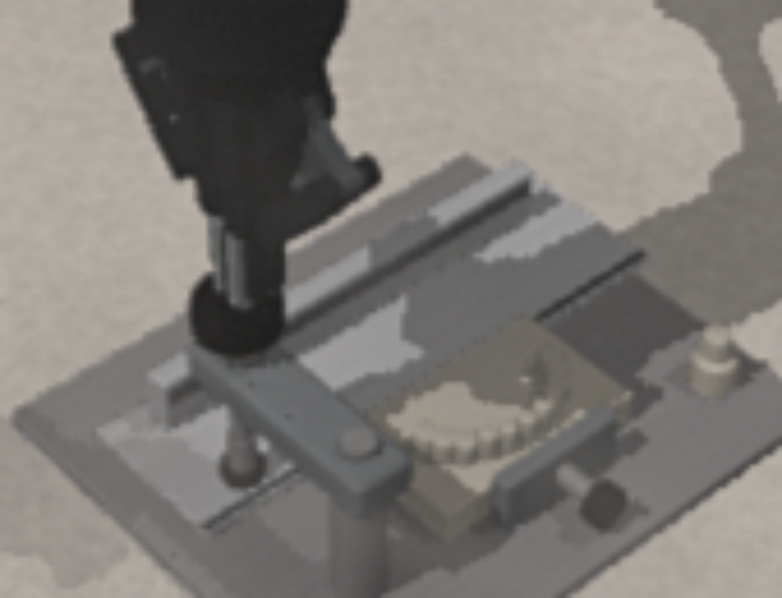

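View pics/top10.png

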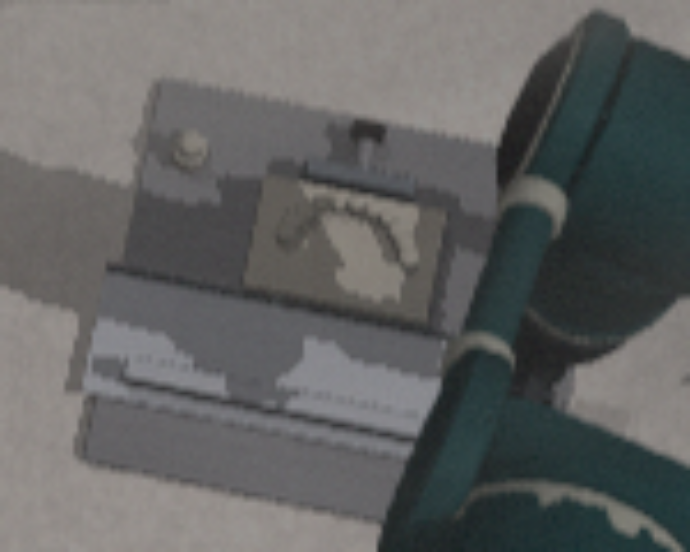

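```bash
python3 - <<'E'
from h import *
d=viewer.read_camera("scene"); s=bot.read_state();print(s["tool_pos"],s["wrist_force"],s["time"])
p=proj(d,[[.6096,-.2557,z] for z in (.108,.096,.090,.084)]); print((p-p[0])*4.6)
a=np.load("scene8.npy");f=4
for n,im in (("a",a),("b",d["pixels"])): cv2.imwrite(f"pics/knob{n}.png",cv2.resize(im[285:355,250:300,::-1],None,fx=8,fy=8,interpolation=cv2.INTER_CUBIC))
A=cv2.imread("pics/knoba.png");B=cv2.imread("pics/knobb.png");cv2.imwrite("pics/knob.png",cv2.convertScaleAbs(np.hstack([A,B]),alpha=1.8))
for n,im in (("before",a),("now",d["pixels"])): print(n,[int(v) for v in im[295:350,271].sum(1)])
E
```

```text
[ 0.61165186 -0.25292447  0.12851185] [-4.85976238  4.41591639 13.99611539] 26.85
[[ 0.          0.        ]
 [ 0.894784   23.83284522]
 [ 1.33770015 35.63005215]
 [ 1.77767207 47.3488386 ]]
before [125, 123, 128, 117, 117, 118, 119, 118, 123, 118, 113, 113, 114, 107, 114, 139, 145, 148, 147, 160, 280, 299, 288, 252, 252, 308, 314, 321, 325, 314, 283, 263, 250, 244, 243, 258, 286, 281, 284, 282, 291, 288, 262, 193, 176, 179, 253, 380, 407, 406, 425, 413, 403, 366, 267]
now [251, 256, 260, 256, 260, 259, 257, 258, 268, 280, 260, 200, 129, 102, 111, 111, 112, 103, 101, 104, 104, 98, 141, 208, 241, 285, 295, 326, 334, 322, 289, 271, 256, 249, 249, 252, 277, 289, 287, 286, 295, 308, 300, 298, 300, 305, 308, 266, 205, 189, 195, 326, 411, 382, 269]
```

View pics/knob.png

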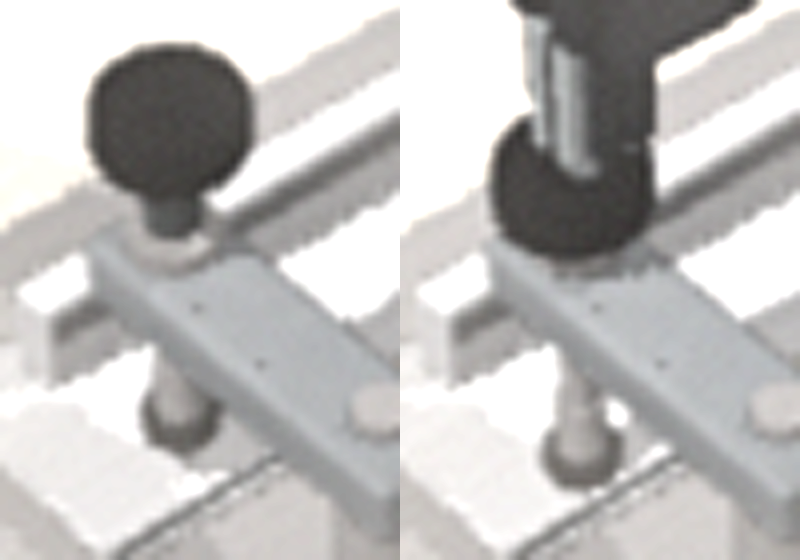

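Call:
{"op": "move_arm", "data": {
  "series": "0 0 0 0 0 0.002 -1;0 0 0 0 0 0.004 -1;0 0 0 0 0 0.005 -1;0 0 0 0 0 0.005 -1;0 0 0 0 0 0.005 -1;0 0 0 0 0 0.005 -1;0 0 0 0 0 0.005 -1;0 0 0 0 0 0.005 -1"
}}

```text
time: 27.65
tool_pos: [0.6116, -0.2529, 0.1281]
tcp_rot: [3.122, -0.346, 0.001]
wrist_force: [-6.6, 4.6, 14.2]
width: -0.0
```

```bash
python3 - <<'E'
from h import *
s=bot.read_state();print(s["tool_pos"],s["wrist_force"],s["joint_vel"].round(4))
bot.finish_job()
E
```

```text
[ 0.61164838 -0.25290408  0.1281198 ] [-6.57622329  4.64423428 14.19987397] [-0.0008  0.0012  0.0007 -0.0007 -0.0001  0.001 ]
the job is handed in; nothing more can be done
```

The rule is laid flush against the model's face and let go. The knob is held down about 18 mm with closed fingertips, and I handed the job in at 27.65 s in that pose.

- **What I did:** I gripped the rule by its ridge and set it down about 45 mm in front of the face. I slid it in under the raised foot, opened the jaws and nudged the ridge forward. It stopped against the face at about 10 N, and I backed off until the wrist force was near zero. Then I lifted clear and pressed the knob.
- **Rule position:** In the images the rule lines up with the plate to about 0.2°, is centred within about 2 mm, and did not shift during the press. The top view shows its edge along the whole face.
- **Plunger:** The arm's height gives about 18 mm of travel, and the last downward force reading of about 14 N agrees with that. The scene picture, taken before a last 0.5 mm nudge, gave a slightly lower 16.8 to 17.5 mm. All are within 15 to 21 mm.
- **What disagreed:** The two cameras differed from each other by about 5 mm on the stand's position. The face turned out about 2 mm farther in than my estimate from the top camera, so I relied on contact force instead of the images. There is also a sideways force of about 8 N on the knob, but the pose was steady.
- **Not checked:** I saw no sign of the bystanders being disturbed but did not measure them again. The hand-in gave no verdict.

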